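# Show what to take from the closet shelf for the windows

### The job

I am about to wash the windows and cannot see to the back of the shelf: show me what to take by pointing down at each thing with the fingertips about three centimetres above it, staying there about two seconds. Point first at the green bucket clip, then at the middle of the yellow squeegee's blade, then at the stopper of the clear swing-top bottle, and finish still pointing at that stopper. Only point: touch, move or lift nothing.

Things in the scene. Friction and masses are not known exactly. Their poses are not given: they have to be found in the camera images.
- green_clip_top (a point): the point to show on the green clip: the centre of its flat top face, 34 mm above the board
- squeegee_blade (a point): the point to show on the squeegee: half way along the blade, on the holder's top face 8 mm from its centre line towards the rubber lip, 26 mm above the board
- bottle_stopper (a point): the point to show on the swing-top bottle: the top centre of its white stopper, 228 mm above the board
- green_clip: loose green plastic bucket clip, an upside-down U, 48 x 60 x 34 mm with a small hook reaching 35 mm along its +x; origin under its centre, long side along its y, z up
- squeegee: loose yellow plastic squeegee lying flat; blade holder 26 x 200 x 26 mm along its y, with a black rubber lip to 36 mm on the -x side; round handle 25 mm thick reaching 165 mm along +x; origin under the middle of the blade holder
- bottle: loose empty clear-glass bottle, standing, 74 mm across, narrowing to a 28 mm neck, 228 mm tall with its white ceramic swing-top stopper (32 mm across, red seal, steel wire); origin under its centre, z up
- blue_clip: bystander: a blue clip of the same shape as the green one, 34 mm tall; origin under its centre
- amber_bottle: bystander: brown glass bottle with a black screw cap, 68 mm across, about 190 mm tall; origin under its centre
- polish_tin: bystander: flat round shoe-polish tin with red lid, 80 mm across, 25 mm tall; origin under its centre
- dustpan: bystander: steel dustpan, pan 200 x 190 mm, 55 mm tall, handle reaching 208 mm along its -x; origin under the pan's centre
- brush: bystander: wooden brush block, 180 (its x) x 55 x 50 mm; origin under its centre. (Along the back and side edges of the board stand a fixed bucket, crate with bottles, cartons, basket and toolbox, none over 240 mm tall)

How it is judged:
By the outcome, as a careful person would: the job done as asked, in the order asked, and still so for the second after the job is handed in, with the robot touching nothing.
It also fails if it takes over 67 s, if anything falls off the work surface, if the arm or the gripper's body presses on something with over 40 N, if the wrist force passes 120 N, or if a joint passes its speed limit or range.

### The arm

A 7-joint arm with a two-finger parallel gripper is mounted at the origin on the work surface. World frame = base frame: x ahead of the robot, y to its left, z up, the work surface at z = 0. Lengths are in m, angles in rad, forces in N, time in s.
With the tool pointing down it reaches from about 0.425 to 0.95 m from the base axis. Payload 4.7 kg.
Tool frame: the origin (TCP) lies at the very end of the fingers, on their centre line; the grasp point (between the pads) lies 19 mm behind it; z points along the fingers, y is the line along which they close (so a half turn about z gives the same grasp; the last joint's range is limited). The gripper opens to 85 mm and grips with 20 to 120 N. Pads are 22 mm wide; open, the fingers measure 114 mm over their backs; the gripper's body (76 mm by 85 mm) begins 54 mm behind the grasp point. The pads swing forward as they close: fully open they stand 13 mm farther back than shut.
Start: joints at [-1.295, 0.469, -0.049, 1.532, 0.024, 1.141, -0.082], TCP at [0.203, 0.644, 0.231] pointing down, gripper open.
Joint ranges: [-2.59, 2.59], [-0.33, 1.99], [-1.39, 1.29], [0.1, 2.45], [-1.04, 4.18], [0.21, 1.99], [-2.66, 2.66]. Speed limits (rad/s): [2.57, 2.57, 3.14, 3.14, 3.14, 3.14, 3.14].

### API

Orientations are given as a unit quaternion [x, y, z, w].
In Python, from rig import status, capture, ticket gives the robot as it stands. The module is installed in compiled form; this text tells all that it offers.
- The arm moves only by the tool step_arm, never from a script. Its argument "commands" is a list of rows, each a list of 3 entries, a list of its own where there are three numbers: the gripper command: -1 is shut, 1 is fully open, values between are in proportion, then the shift along the tool's x, y, z in mm, then the turn about the tool's z in degrees. A call has 1 to 10 rows; each row is the pose to reach, as a shift and turn from the pose commanded when the call began, along the tool's axes at that moment; what a row does not reach only later rows make up. A row lasts 1/10 s, in which the tool goes at most 50 mm and 8.59 degrees, less where a joint would pass 70% of its speed; a pose out of reach is approached as far as the arm can. A call with a gripper value outside its range is refused whole. The fingers move at their own pace and stop on an object; "grip_force" is the grip in N (left out, the last holds). Time passes only in rows, so rows that repeat a pose let the fingers close. It gives the time, the measured TCP pose, the force, the opening and the grip force at its end, in the units of the state.
- status.get_obs(): the state, without advancing time (a new reading comes with each control period).
- capture(name): name is "scene" or "top" or "wrist"; returns a dict with "pixels" (420x560x3 uint8, red, green, blue), "vertical_fov" (degrees; the focal length in pixels is half the picture's height over the tangent of half this angle, whatever the lens; pixels are square), "cx", "cy" (the principal point, pixels), "k1" (the pictures are not rectified: a ray, as slopes to the right and down, at radius r is drawn at 1 + k1 r^2 times it, then the intrinsics apply), "R" (3x3) and "t" (3): a world point X has camera coordinates R X + t. Camera axes: x right, y down, z forward; pixel columns grow to the right and rows downward; lengths in m; the calibration is good to about 2 mm. A picture is of the moment at which its call begins. There is no depth.
- ticket.close_job(): hands the job in; it is judged then, once.
The state is a dict: "time_s": time; "qpos": joint angles; "dq": joint speeds; "effort": joint torques, N m; "tcp_pos": TCP position; "ee_rot": TCP orientation; "wrist_force": force on the tool from outside, world axes, zero at the start; "ft_torque": the same for the moment, N m; "finger_gap": finger opening in m; "grip_force": force on a finger pad.
Only numpy, scipy, OpenCV 4.12 (cv2) and the standard library are available. Lean on these libraries where they do the work, as an engineer would, in place of code of your own. Each camera call takes 0.05 s, during which the arm holds its last target. There are 200 camera calls.

## Working session

There is one attempt and no reset: what is moved stays moved. The work goes in short steps, Python scripts to look and compute and a tool call to move; the robot and the scene stay as the last step left them, time stands still between calls to the robot, and variables do not carry over. Pictures are saved under pics/ and viewed, at most 10 in all, crops included, and the job is handed in when it is done.

Besides the shell and the picture viewer there is one more tool, called after "Request:" as a command line: name --argument value ..., lists and objects as JSON in quotes. step_arm: Moves the arm, as the interface text tells. Its arguments: {"type":"object","properties":{"commands":{"type":"array"},"grip_force":{"type":"number"}},"required":["commands"]}

```bash
mkdir -p pics
cat > h.py <<'E'
import numpy as np, cv2, pickle
from rig import status, capture, ticket
def snap(n,f):
    d=capture(n); cv2.imwrite(f'pics/{f}.png',d['pixels'][:,:,::-1]); pickle.dump(d,open(f'{f}.pkl','wb')); return d
def load(f): return pickle.load(open(f'{f}.pkl','rb'))
def K(d):
    f=d['pixels'].shape[0]/2/np.tan(np.radians(d['vertical_fov'])/2)
    return np.array([[f,0,d['cx']],[0,f,d['cy']],[0,0,1]])
def proj(d,X):
    R=np.array(d['R']);return cv2.projectPoints(np.array(X,float).reshape(-1,1,3),cv2.Rodrigues(R)[0],np.array(d['t'],float),K(d),np.array([d['k1'],0,0,0.]))[0].reshape(-1,2)
def ray(d,uv):
    p=cv2.undistortPoints(np.array(uv,float).reshape(1,1,2),K(d),np.array([d['k1'],0,0,0.])).ravel()
    R=np.array(d['R']); return -R.T@np.array(d['t']), R.T@np.array([p[0],p[1],1])
def at(d,uv,z):
    c,v=ray(d,uv); return c+v*(z-c[2])/v[2]
def tri(obs):
    A=np.zeros((3,3));b=np.zeros(3);L=[]
    for d,uv in obs:
        c,v=ray(d,uv);v/=np.linalg.norm(v);P=np.eye(3)-np.outer(v,v);A+=P;b+=P@c;L.append((c,P))
    X=np.linalg.solve(A,b);return X,[np.linalg.norm(P@(X-c)) for c,P in L]
E
python3 - <<'E'
from h import *
for n in('scene','top','wrist'):
    d=snap(n,n+'0'); print(n,d['vertical_fov'],d['k1'],-np.array(d['R']).T@d['t'])
    a=d['pixels'][:,:,::-1]
s=status.get_obs();print(s)
E
```

```text
scene 44.01088532283125 -0.025157240536727653 [ 1.24782397 -1.01394061  1.76760618]
top 52.34316201930282 0.03669395384230331 [ 0.43023672 -0.01365079  1.4687937 ]
wrist 59.756102270483105 0.007956978004404439 [0.12853638 0.66733494 0.3733772 ]
{'time_s': 0.15, 'qpos': array([-1.29489837,  0.46926232, -0.04857691,  1.53340596,  0.02412396,
        1.14098728, -0.08230997]), 'dq': array([ 0.00069739, -0.00239461, -0.00147696, -0.00567148, -0.00135414,
        0.00077215, -0.00259067]), 'effort': array([ 7.69905309e-04, -5.10766661e+01, -4.66685859e-02, -2.37976849e+01,
        1.07029063e-02,  5.39528177e-03, -5.82725548e-06]), 'tcp_pos': array([0.2024361 , 0.64347275, 0.23050404]), 'ee_rot': array([ 1.51805131e-01,  9.88410166e-01, -7.34566296e-04, -7.48498697e-05]), 'wrist_force': array([0.04658924, 0.35435263, 0.21885464]), 'ft_torque': array([ 0.05608249, -0.01191177, -0.02696338]), 'grip_force': 0.0, 'finger_gap': 0.08548638590901587}
```

View pics/top0.png

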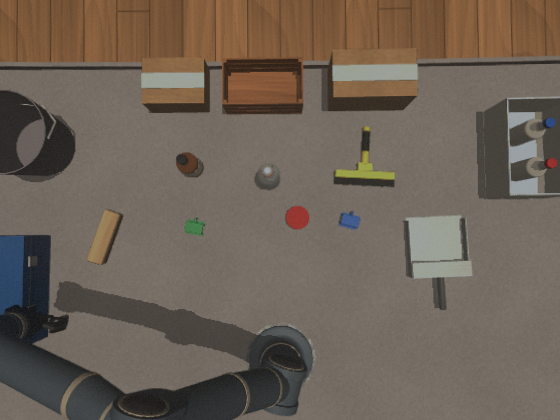

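View pics/scene0.png

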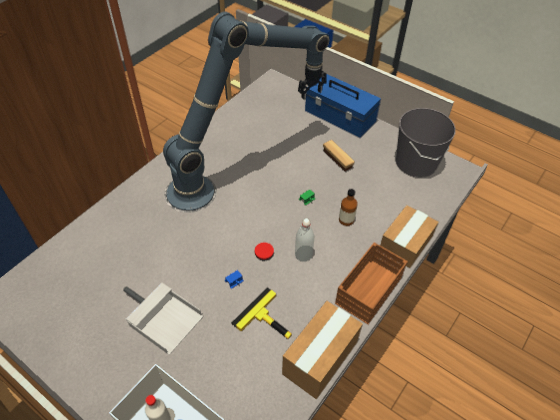

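The top view shows the green clip near (195,227), the squeegee blade near (365,176) with its black lip on the lower side, and the bottle stopper near (268,170). In the scene view they are near (307,196), (255,309) and (306,223). I'll enlarge these for exact pixels.

Run:
```python
from h import *
def crop(f,u,v,w,h,s): 
    a=cv2.imread(f'pics/{f}.png')[v:v+h,u:u+w]; return cv2.resize(a,None,fx=s,fy=s,interpolation=cv2.INTER_CUBIC)
t=np.hstack([crop('top0',180,212,33,30,8),crop('top0',250,150,33,30,8),crop('top0',332,160,33,30,8)])
t2=np.hstack([crop('top0',365,160,33,30,8),crop('scene0',290,180,33,30,8),crop('scene0',290,212,33,30,8)])
cv2.imwrite('pics/c.png',np.vstack([t,t2]))
```

```text
(no output)
```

View pics/c.png

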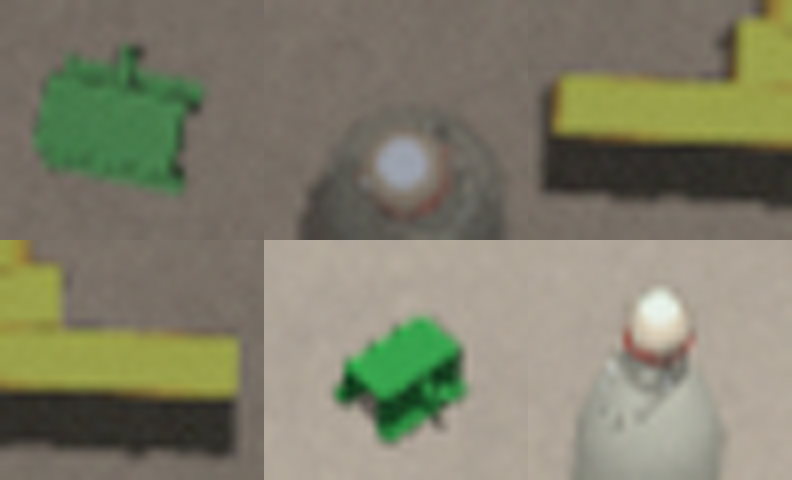

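Run:
```python
from h import *
np.set_printoptions(precision=4,suppress=True)
t,s=load('top0'),load('scene0')
print('clip',at(t,(193.6,227.8),.034),at(s,(307,194.4),.034))
a,b=at(t,(334.8,172.7),.026),at(t,(394.2,175.3),.026);m=(a+b)/2
y=(a-b)/np.linalg.norm(a-b);x=np.array([y[1],-y[0],0])
B=m-.008*x
print('sq',a,b,np.linalg.norm(a-b),m,x,'pt',B,proj(s,[B,m]),proj(t,[B]))
print('stop',at(t,(266.9,170),.228),at(s,(305.9,219.5),.228),tri([(t,(266.9,170)),(s,(305.9,219.5))]))
```

```text
clip [0.4404 0.2881 0.034 ] [0.4417 0.2865 0.034 ]
sq [ 0.6223 -0.1892  0.026 ] [ 0.611  -0.3892  0.026 ] 0.20038846403712993 [ 0.6166 -0.2892  0.026 ] [ 0.9984 -0.0561  0.    ] pt [ 0.6087 -0.2887  0.026 ] [[255.102  306.7851]
 [256.6799 308.0111]] [[364.3511 176.3528]]
stop [0.6055 0.0334 0.228 ] [0.6016 0.035  0.228 ] (array([0.6042, 0.0326, 0.2325]), [np.float64(0.0009189048661388363), np.float64(0.0009189048661388728)])
```

Request:
step_arm --commands '[[-1, [0, 0, -30], 0], [-1, [-20, -15, -50], 0], [-1, [-50, -40, -50], 0], [-1, [-90, -72, -50], 0], [-1, [-135, -108, -50], 0], [-1, [-180, -145, -50], 0], [-1, [-225, -181, -50], 0], [-1, [-270, -217, -50], 0], [-1, [-310, -250, -50], 0], [-1, [-334, -269, -50], 0]]'

```text
time_s: 1.15
tcp_pos: [0.4328, 0.2975, 0.2813]
ee_rot: [0.152, 0.988, 0.0, -0.0]
wrist_force: [1.2, -0.0, -0.2]
finger_gap: -0.0001
grip_force: 0.0
```

Request:
step_arm --commands '[[-1, [0, 0, 0], 0], [-1, [0, 0, 0], 0], [-1, [0, 0, 0], 0], [-1, [0, 0, 0], 0], [-1, [0, 0, 0], 0]]'

```text
time_s: 1.65
tcp_pos: [0.4313, 0.3007, 0.2812]
ee_rot: [0.15, 0.989, 0.0, -0.0]
wrist_force: [-0.6, -0.3, 0.5]
finger_gap: -0.0
grip_force: 0.0
```

Run:
```python
from h import *
np.set_printoptions(precision=4,suppress=True)
d=snap('wrist','w1');print(proj(d,[[.441,.287,.034]]))
s=status.get_obs();p=s['tcp_pos'];print(p,s['ee_rot'],s['finger_gap'],s['qpos'])
```

```text
[[274.5221 188.6946]]
[0.4315 0.3005 0.2812] [ 0.1507  0.9886  0.     -0.0001] -0.0001541664966714274 [-0.795   0.1791  0.1236  1.8269 -0.0245  1.1372  0.6052]
```

View pics/w1.png

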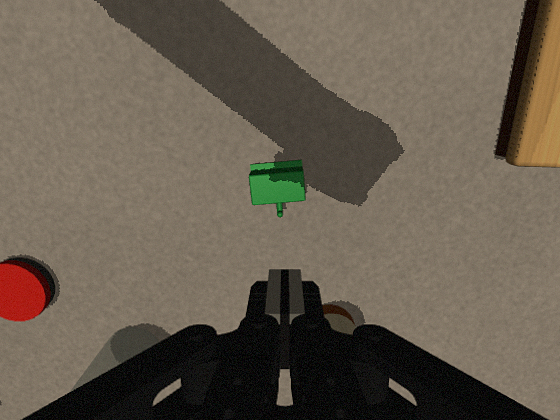

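The clip is at about (278,185) in the wrist view, within a few pixels of prediction (274.5,188.7). There is a dark strip at its upper edge, so I'll zoom to find the flat top.

Run:
```python
from h import *
np.set_printoptions(precision=4,suppress=True)
d=load('w1')
cv2.imwrite('pics/c2.png',cv2.resize(cv2.imread('pics/w1.png')[150:225,235:325],None,fx=8,fy=8,interpolation=cv2.INTER_CUBIC))
for uv in [(250,175),(304,170),(306,200),(252,205),(250,163),(303,160),(278,188),(278,182)]: print(uv,at(d,uv,.034))
```

```text
(250, 175) [0.4187 0.2663 0.034 ]
(304, 170) [0.4308 0.3235 0.034 ]
(306, 200) [0.4635 0.3163 0.034 ]
(252, 205) [0.4512 0.2575 0.034 ]
(250, 163) [0.4064 0.2705 0.034 ]
(303, 160) [0.4202 0.3256 0.034 ]
(278, 188) [0.4414 0.2909 0.034 ]
(278, 182) [0.435  0.2929 0.034 ]
```

View pics/c2.png

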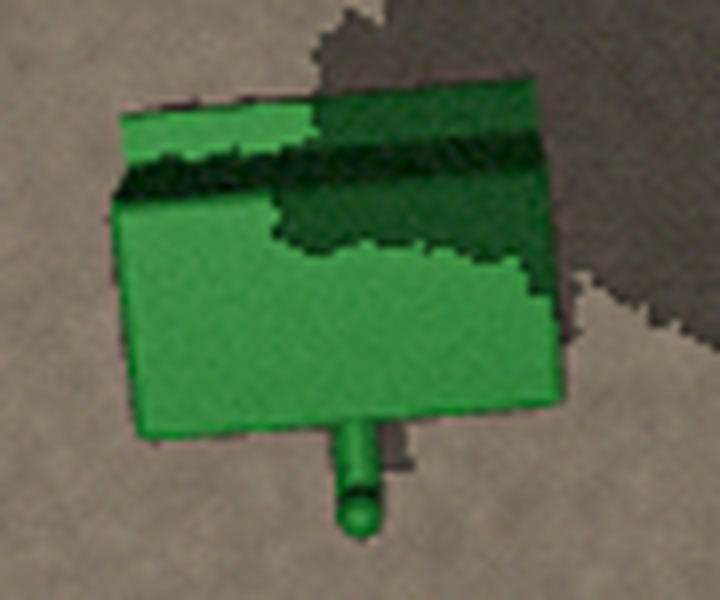

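Clip top centre in the wrist view is (277,187) → (0.441, 0.290), which agrees with the other cameras within 3 mm. Going down, finishing 30 mm above.

Request:
step_arm --commands '[[-1, [-13, -9, 25], 0], [-1, [-13, -9, 55], 0], [-1, [-13, -9, 90], 0], [-1, [-13, -9, 125], 0], [-1, [-13, -9, 155], 0], [-1, [-13, -9, 180], 0], [-1, [-13, -9, 200], 0], [-1, [-13, -9, 212], 0], [-1, [-13, -9, 217], 0], [-1, [-13, -9, 217], 0]]'

```text
time_s: 2.7
tcp_pos: [0.4418, 0.2872, 0.0641]
ee_rot: [0.152, 0.988, -0.0, -0.0]
wrist_force: [-0.1, -0.1, -0.3]
finger_gap: 0.0001
grip_force: 0.0
```

Request:
step_arm --commands '[[-1, [0, 0, 0], 0], [-1, [0, 0, 0], 0]]'

```text
time_s: 2.9
tcp_pos: [0.4425, 0.2874, 0.0653]
ee_rot: [0.152, 0.988, 0.001, 0.001]
wrist_force: [-0.1, 0.4, -0.3]
finger_gap: 0.0003
grip_force: 0.0
```

Request:
step_arm --commands '[[-1, [1, 0, 1], 0], [-1, [1, 0, 1], 0], [-1, [1, 0, 1], 0], [-1, [1, 0, 1], 0], [-1, [1, 0, 1], 0], [-1, [1, 0, 1], 0], [-1, [1, 0, 1], 0], [-1, [1, 0, 1], 0], [-1, [1, 0, 1], 0], [-1, [1, 0, 1], 0]]'

```text
time_s: 3.9
tcp_pos: [0.4409, 0.2872, 0.0633]
ee_rot: [0.152, 0.988, 0.0, -0.0]
wrist_force: [0.4, -0.1, -0.2]
finger_gap: -0.0002
grip_force: 0.0
```

Request:
step_arm --commands '[[-1, [0, 0, 0], 0], [-1, [0, 0, 0], 0], [-1, [0, 0, 0], 0], [-1, [0, 0, 0], 0], [-1, [0, 0, 0], 0], [-1, [0, 0, 0], 0], [-1, [0, 0, 0], 0], [-1, [0, 0, 0], 0], [-1, [0, 0, 0], 0], [-1, [0, 0, 0], 0]]'

```text
time_s: 4.9
tcp_pos: [0.4409, 0.2872, 0.0633]
ee_rot: [0.152, 0.988, 0.0, -0.0]
wrist_force: [-0.3, 0.5, 0.0]
finger_gap: 0.0001
grip_force: 0.0
```

Run:
```python
from h import *
s=status.get_obs();print(s['time_s'],s['tcp_pos'],s['wrist_force'])
```

```text
4.9 [0.44094748 0.28723701 0.0633044 ] [-0.32041401  0.4691262   0.01012212]
```

Request:
step_arm --commands '[[-1, [0, 0, -15], 0], [-1, [0, 0, -45], 0], [-1, [0, 0, -80], 0], [-1, [0, 0, -115], 0], [-1, [0, 0, -150], 0], [-1, [0, 0, -185], 0], [-1, [0, 0, -215], 0], [-1, [0, 0, -235], 0], [-1, [0, 0, -245], 0], [-1, [0, 0, -245], 0]]'

```text
time_s: 5.9
tcp_pos: [0.4413, 0.2875, 0.3093]
ee_rot: [0.152, 0.988, 0.001, 0.001]
wrist_force: [-0.1, -0.1, -0.4]
finger_gap: 0.0
grip_force: 0.0
```

Request:
step_arm --commands '[[-1, [-5, -8, 0], 0], [-1, [-15, -23, 0], 0], [-1, [-30, -45, 0], 0], [-1, [-47, -70, 0], 0], [-1, [-65, -97, 0], 0], [-1, [-85, -127, 0], 0], [-1, [-105, -157, 0], 0], [-1, [-125, -187, 0], 0], [-1, [-145, -217, 0], 0], [-1, [-165, -247, 0], 0]]'

```text
time_s: 6.9
tcp_pos: [0.5234, -0.0002, 0.3066]
ee_rot: [0.152, 0.988, -0.001, -0.001]
wrist_force: [0.6, 0.8, 0.4]
finger_gap: 0.0001
grip_force: 0.0
```

Request:
step_arm --commands '[[-1, [-20, -30, 0], 0], [-1, [-40, -60, 0], 0], [-1, [-60, -90, 0], 0], [-1, [-80, -120, 0], 0], [-1, [-100, -150, 0], 0], [-1, [-120, -180, 0], 0], [-1, [-140, -210, 0], 0], [-1, [-155, -232, 0], 0], [-1, [-163, -245, 0], 0], [-1, [-168, -252, 0], 0]]'

```text
time_s: 7.9
tcp_pos: [0.6079, -0.2902, 0.3067]
ee_rot: [0.153, 0.988, 0.0, -0.001]
wrist_force: [-0.3, -0.1, 0.1]
finger_gap: 0.0001
grip_force: 0.0
```

Request:
step_arm --commands '[[-1, [0, 0, 0], 0], [-1, [0, 0, 0], 0], [-1, [0, 0, 0], 0]]'

```text
time_s: 8.2
tcp_pos: [0.6091, -0.287, 0.3083]
ee_rot: [0.151, 0.989, 0.001, -0.0]
wrist_force: [-0.6, -0.5, 0.7]
finger_gap: 0.0001
grip_force: 0.0
```

Run:
```python
from h import *
np.set_printoptions(precision=4,suppress=True)
d=snap('wrist','w2');print(proj(d,[[.6087,-.2887,.026],[.6223,-.1892,.026],[.611,-.3892,.026]]))
s=status.get_obs();print(s['tcp_pos'],s['ee_rot'],s['qpos'])
```

```text
[[282.1045 170.8724]
 [367.5089 156.5757]
 [202.7256 197.4528]]
[ 0.6091 -0.2871  0.3084] [0.1508 0.9886 0.0005 0.0001] [ 0.0403  0.4416  0.5001  1.4603 -0.2157  1.2945  1.8269]
```

View pics/w2.png

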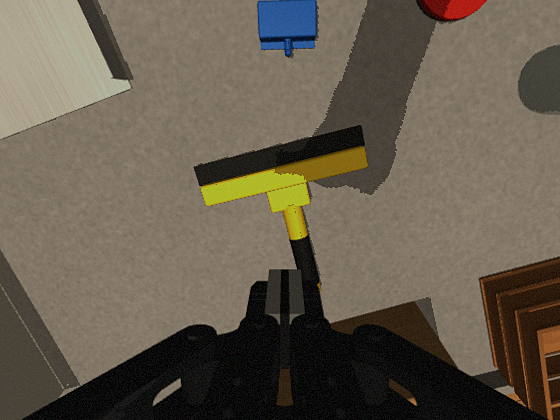

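The wrist view shows the holder's ends at about (366,157) and (204,196), which match the prediction within 2 px. The target point at (282,171) lies on the yellow near the lip. Descending.

Request:
step_arm --commands '[[-1, [0, -1, 25], 0], [-1, [0, -1, 60], 0], [-1, [0, -1, 95], 0], [-1, [0, -1, 130], 0], [-1, [0, -1, 165], 0], [-1, [0, -1, 195], 0], [-1, [0, -1, 220], 0], [-1, [0, -1, 240], 0], [-1, [0, -1, 250], 0], [-1, [0, -1, 252], 0]]'

```text
time_s: 9.25
tcp_pos: [0.6082, -0.2886, 0.0553]
ee_rot: [0.151, 0.988, 0.0, -0.001]
wrist_force: [-1.0, 0.7, -0.1]
finger_gap: -0.0
grip_force: 0.0
```

Request:
step_arm --commands '[[-1, [0, 0, 0], 0], [-1, [0, 0, 0], 0], [-1, [0, 0, 0], 0]]'

```text
time_s: 9.55
tcp_pos: [0.6092, -0.29, 0.0575]
ee_rot: [0.152, 0.988, -0.0, 0.001]
wrist_force: [-0.7, -0.4, -0.2]
finger_gap: -0.0003
grip_force: 0.0
```

Request:
step_arm --commands '[[-1, [0, 1, 1], 0], [-1, [0, 1, 1], 0], [-1, [0, 1, 1], 0], [-1, [0, 1, 1], 0], [-1, [0, 1, 1], 0], [-1, [0, 1, 1], 0], [-1, [0, 1, 1], 0], [-1, [0, 1, 1], 0], [-1, [0, 1, 1], 0], [-1, [0, 1, 1], 0]]'

```text
time_s: 10.55
tcp_pos: [0.6088, -0.2887, 0.0552]
ee_rot: [0.152, 0.988, 0.0, -0.0]
wrist_force: [0.5, -0.7, 0.1]
finger_gap: 0.0003
grip_force: 0.0
```

Request:
step_arm --commands '[[-1, [0, 0, 0], 0], [-1, [0, 0, 0], 0], [-1, [0, 0, 0], 0], [-1, [0, 0, 0], 0], [-1, [0, 0, 0], 0], [-1, [0, 0, 0], 0], [-1, [0, 0, 0], 0], [-1, [0, 0, 0], 0], [-1, [0, 0, 0], 0], [-1, [0, 0, 0], 0]]'

```text
time_s: 11.55
tcp_pos: [0.6088, -0.2887, 0.0553]
ee_rot: [0.152, 0.988, 0.0, -0.0]
wrist_force: [1.0, -0.2, -0.5]
finger_gap: 0.0002
grip_force: 0.0
```

Request:
step_arm --commands '[[-1, [0, 0, -15], 0], [-1, [0, 0, -45], 0], [-1, [0, 0, -80], 0], [-1, [0, 0, -115], 0], [-1, [0, 0, -150], 0], [-1, [0, 0, -190], 0], [-1, [0, 0, -230], 0], [-1, [0, 0, -260], 0], [-1, [0, 0, -275], 0], [-1, [0, 0, -275], 0]]'

```text
time_s: 12.55
tcp_pos: [0.6094, -0.2894, 0.3332]
ee_rot: [0.152, 0.988, -0.0, 0.002]
wrist_force: [-0.6, 0.5, -0.4]
finger_gap: -0.0001
grip_force: 0.0
```

Request:
step_arm --commands '[[-1, [5, 15, 0], 0], [-1, [15, 45, 0], 0], [-1, [28, 85, 0], 0], [-1, [42, 125, 0], 0], [-1, [55, 165, 0], 0], [-1, [68, 205, 0], 0], [-1, [82, 245, 0], 0], [-1, [93, 280, 0], 0], [-1, [100, 300, 0], 0], [-1, [102, 306, 0], 0]]'

```text
time_s: 13.55
tcp_pos: [0.6017, 0.039, 0.3276]
ee_rot: [0.148, 0.989, 0.0, -0.003]
wrist_force: [0.4, 0.4, -0.1]
finger_gap: 0.0
grip_force: 0.0
```

Request:
step_arm --commands '[[-1, [0, 0, 0], 0], [-1, [0, 0, 0], 0], [-1, [0, 0, 0], 0]]'

```text
time_s: 13.85
tcp_pos: [0.6032, 0.0317, 0.33]
ee_rot: [0.153, 0.988, -0.0, -0.0]
wrist_force: [-0.2, -0.5, -0.1]
finger_gap: 0.0
grip_force: 0.0
```

Run:
```python
from h import *
np.set_printoptions(precision=4,suppress=True)
d=snap('wrist','w3');print(proj(d,[[.604,.034,.228]]))
cv2.imwrite('pics/w3c.png',cv2.resize(cv2.imread('pics/w3.png')[80:340,150:420],None,fx=2.2,fy=2.2,interpolation=cv2.INTER_CUBIC))
s=status.get_obs();print(s['tcp_pos'],s['ee_rot'])
```

```text
[[287.254  217.2096]]
[0.6033 0.0318 0.3302] [ 0.1533  0.9882 -0.0003 -0.    ]
```

View pics/w3c.png

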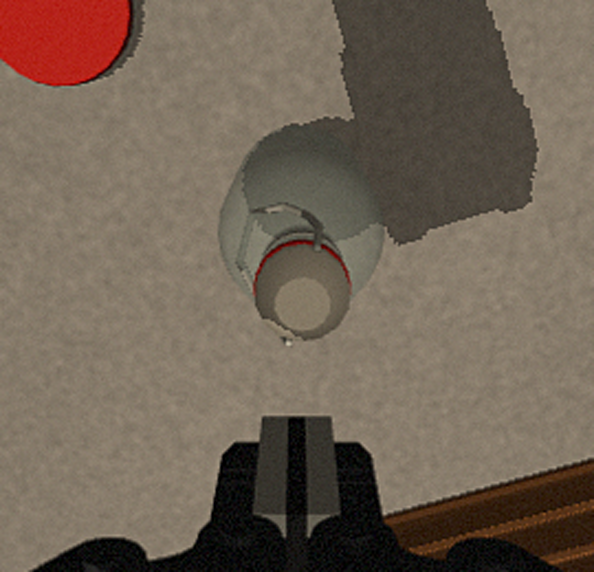

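The stopper's flat top is centred at (287,218), and the prediction was (287.3,217.2). Descending to 30 mm above it.

Request:
step_arm --commands '[[-1, [0, 1, 10], 0], [-1, [0, 2, 25], 0], [-1, [0, 2, 40], 0], [-1, [0, 2, 52], 0], [-1, [0, 2, 62], 0], [-1, [0, 2, 68], 0], [-1, [0, 2, 71], 0], [-1, [0, 2, 72], 0], [-1, [0, 2, 72], 0], [-1, [0, 2, 72], 0]]'

```text
time_s: 14.9
tcp_pos: [0.6043, 0.0357, 0.2588]
ee_rot: [0.152, 0.988, 0.0, 0.0]
wrist_force: [-0.0, -0.1, 0.2]
finger_gap: 0.0001
grip_force: 0.0
```

Request:
step_arm --commands '[[-1, [0, 0, 0], 0], [-1, [0, 0, 0], 0], [-1, [0, 0, 0], 0], [-1, [0, 0, 0], 0], [-1, [0, 0, 0], 0], [-1, [0, 0, 0], 0], [-1, [0, 0, 0], 0], [-1, [0, 0, 0], 0], [-1, [0, 0, 0], 0], [-1, [0, 0, 0], 0]]'

```text
time_s: 15.9
tcp_pos: [0.604, 0.0357, 0.2583]
ee_rot: [0.152, 0.988, 0.0, -0.0]
wrist_force: [0.2, 0.2, 0.0]
finger_gap: 0.0002
grip_force: 0.0
```

Request:
step_arm --commands '[[-1, [0, 0, 0], 0], [-1, [0, 0, 0], 0], [-1, [0, 0, 0], 0], [-1, [0, 0, 0], 0], [-1, [0, 0, 0], 0], [-1, [0, 0, 0], 0], [-1, [0, 0, 0], 0], [-1, [0, 0, 0], 0], [-1, [0, 0, 0], 0], [-1, [0, 0, 0], 0]]'

```text
time_s: 16.9
tcp_pos: [0.604, 0.0357, 0.2583]
ee_rot: [0.152, 0.988, 0.0, -0.0]
wrist_force: [-0.4, -0.5, 0.2]
finger_gap: -0.0001
grip_force: 0.0
```

Request:
step_arm --commands '[[-1, [0, -1, 0], 0], [-1, [0, -1, 0], 0], [-1, [0, -1, 0], 0], [-1, [0, -1, 0], 0], [-1, [0, -1, 0], 0]]'

```text
time_s: 17.4
tcp_pos: [0.6037, 0.0348, 0.2583]
ee_rot: [0.152, 0.988, 0.0, -0.0]
wrist_force: [0.5, -0.1, -0.1]
finger_gap: -0.0001
grip_force: 0.0
```

```bash
python3 -c "
from rig import ticket; print(ticket.close_job())"
```

```text
the job is handed in; nothing more can be done
None
```

I pointed at the green clip, then the middle of the squeegee's blade, then the bottle stopper, each from about 3 cm above for at least two seconds; the arm is still pointing at the stopper, no contact force showed, and the job was handed in at about 17 s.

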